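# Clear the test fixture's lid and hold it open just short of balance

## Task

Wipe the four broken clip pieces off the lid of the test fixture into the tray beside it with the scraper block, not with the fingers and before the lid is raised, then stand the block upright on the bench again. Then take the lid by its pull bar, raise it well past its balance point, at least 70 degrees open, and ease it back until it is just below balance again, between 48 and 57 degrees open, so that it would fall shut if let go. Finish while holding it still there by the bar; do not let go, and leave everything else on the bench where it is.

Things in the scene. Friction and masses are not known exactly. Their poses are not given: they have to be found in the camera images.
- fixture: Connector test fixture: a grey square case, 160 x 160 mm and 90 mm high, fixed to the bench. Origin: centre of its underside on the bench; +x points away from the robot to the hinge side, +y to the left, z up. A dark steel lid lies on it (top face 102.5 mm above the bench when shut; 163 mm deep in x from 83 mm in front of to 80 mm behind the case's centre, 172 mm wide in y).
- lid (a joint): Lid opening angle in rad: 0 shut (flat), grows as the front edge rises, stop at 1.5. The hinge is on the far (+x) rim. Weight against spring: below about 1.05 rad (60 degrees) the lid falls shut (about 1.6 N at the bar near shut, only about 0.4 N at 0.9 rad); above 1.05 rad the spring throws it open to the stop. Never stays by itself between 0 and the stop.
- lid_hinge (a point): Middle of the hinge line, on the lid's underside: 80 mm behind (+x) the case's centre, 90.5 mm above the bench; the hinge line runs along the fixture's y.
- bar_mid (a point): Middle of the lid's pull bar: a straight round steel bar 12 mm thick, 110 mm long, parallel to the hinge, standing 45 mm in front of the lid's front edge on two side arms (open space between bar and edge for a finger). 208 mm from the hinge; 96.5 mm above the bench when shut. The bar turns freely between finger pads, so a vertical tool can pinch it and follow its arc.
- tray: Offcut tray: open grey plastic tray, 160 mm (its x) by 80 mm (its y), 60 mm high, walls and floor 4 mm, fixed right beside the case on its left or its right, parallel with it, inner wall just under the overhang of the lid's side edge. Origin: centre of its underside.
- tester: White tester box 160 x 78 x 70 mm high, fixed on the other side of the case from the tray. Origin: centre of its underside. Leave alone.
- block: Wooden scraper block with a metal edge strip, standing on the bench left or right of the fixture: foot 130 mm long (its x), 30 mm thick (its y), 35 mm high; above it a centred grip rib 70 mm long, 22 mm thick, top at 80 mm. Mass about 0.25 kg. Origin: centre of its underside; z up.
- chip1: Broken white clip piece on the lid, 26 x 18 x 10 mm high. Origin: centre of its underside. All four pieces start within 75 mm of the lid's middle: up to 45 mm from it along the fixture's x and 55 mm along its y.
- chip2: Broken white L-shaped clip piece on the lid, 26 x 20 x 10 mm high. Origin: centre of its underside.
- chip3: Broken white clip piece on the lid, 20 x 20 x 10 mm high. Origin: centre of its underside.
- chip4: Broken white clip piece on the lid, 30 x 12 x 12 mm high. Origin: centre of its underside.
- tape_a: Roll of black tape lying flat, 90 mm across, 20 mm high, at the side place where the block does not stand. Bystander; origin: centre of underside.
- tape_b: Roll of black tape lying flat, 90 mm across, 20 mm high, near the robot on the left. Bystander; origin: centre of underside.
- post_a: Steel post with a white fork on top, round foot 48 mm across, 106 mm high, in front of the fixture to the right. Bystander; origin: centre of underside.
- post_b: Steel post with a white fork on top, round foot 48 mm across, 106 mm high, in front of the fixture to the left. Bystander; origin: centre of underside.
- housing: Black connector housing 50 x 30 x 28 mm, in front of the fixture, between the posts. Bystander; origin: centre of underside.
- screwdriver: Screwdriver lying on the right of the bench. Bystander.
There are look-alikes about, which are no part of the job. There is more than one size of the block; the job needs the middle-sized.

How it is judged:
By the outcome, as a careful person would: the job done as asked, in the order asked, and still so for the second after the job is handed in, while the arm keeps its last pose, push and grip.
It also fails if it takes over 66 s, if anything falls off the work surface, if the arm or the gripper's body presses on something with over 40 N, if the wrist force passes 120 N, or if a joint passes its speed limit or range.

## Robot

A 6-joint arm with a two-finger parallel gripper is mounted at the origin on the work surface. World frame = base frame: x ahead of the robot, y to its left, z up, the work surface at z = 0. Lengths are in m, angles in rad, forces in N, time in s.
With the tool pointing down it reaches from about 0.375 to 0.975 m from the base axis. Payload 3.8 kg.
Tool frame: the origin (TCP) lies midway between the tips of the shut fingers; the grasp point (between the pads) lies 19 mm behind it; z points along the fingers, y is the line along which they close (so a half turn about z gives the same grasp; the last joint's range is limited). The gripper opens to 85 mm and grips with 20 to 120 N. Pads are 22 mm wide; open, the fingers measure 114 mm over their backs; the gripper's body (76 mm by 85 mm) begins 54 mm behind the grasp point. The pads swing forward as they close: fully open they stand 13 mm farther back than shut.
Start: joints at [1.261, 0.264, 1.604, -0, 1.274, -0.037], TCP at [0.182, 0.65, 0.231] pointing down, gripper open.
Joint ranges: [-2.63, 2.63], [-0.94, 2.18], [0.31, 2.57], [-1.31, 4.45], [0, 2.66], [-2.55, 2.55]. Speed limits (rad/s): [2.57, 2.57, 3.14, 3.14, 3.14, 3.14].

## Interface

Orientations are given as a rotation vector (axis times angle).
In Python, from workcell import status, read_camera, workorder, masks_of gives the robot as it stands.
- The arm moves only by the tool drive_tool, never from a script. Its argument "rows" is a list of rows, each a list of 7 numbers: the turn, a rotation vector about the tool's x, y, z in degrees, then the shift along the tool's x, y, z in m, then the opening, from 0 (shut) to 1 (fully open). In form: [[ax, ay, az, tx, ty, tz, claw], ...]. A call has 1 to 8 rows; each row shifts and turns the commanded pose from where the row before left it, along the tool's axes as they then stand; what a row does not reach is not made up. A row lasts 1/12 s, in which the tool goes at most 41.7 mm and 7.16 degrees, less where a joint would pass 70% of its speed; a pose out of reach is approached as far as the arm can. A call is refused whole if a number of a shift passes 0.0417 or a number of a turn 7.16, either way. A call with a gripper value outside its range is refused whole. The fingers move at their own pace and stop on an object; "force" is the grip in N (left out, the last holds). Time passes only in rows, so rows that do not move let the fingers close. It gives the time, the measured TCP pose, the force, the opening and the grip force at its end, in the units of the state.
- status.read_state(): the state, without advancing time (a new reading comes with each control period).
- read_camera(name): name is "scene" or "top" or "wrist"; returns a dict with "color" (480x640x3 uint8, red, green, blue), "intrinsics" (3x3 intrinsics, pixels), "D" ([k1, k2, p1, p2, k3] as OpenCV has them; the pictures are not rectified), "world_from_camera" (4x4, takes a point from camera to world coordinates); the wrist camera has in their place "mount" (4x4, takes a point from camera to tool coordinates, whose origin is the TCP and whose axes are the flange's). Camera axes: x right, y up, looking along -z (the intrinsics and any distortion apply to the point x, -y, -z); pixel columns grow to the right and rows downward; lengths in m; the calibration is good to about 2 mm. A picture is of the moment at which its call begins: read the wrist's pose just before it. There is no depth.
- workorder.finish_job(): hands the job in; it is judged then, once.
Trained networks look in a picture, given as the dict that the camera call returned (one of the last four; its "shot" number tells which), for a name from the list of things; names that differ only in an ending like _2 or _b are one class to them, and where a whole thing is asked for, a point or a joint stands for the part that bears it (a point fixed in the world has none). Each returns a list of dicts, best first, with "score" (0 to 1); they miss things now and then, are a little off and sometimes report something else, mostly with a low value. They report only what shows in the picture. A call takes as long as a camera call. They do not tell look-alikes from the thing itself.
- masks_of(picture, name): "mask" (480x640 bool, what is visible of it) and "bbox" ([left, top, right, bottom] in pixels, round what is visible of it).
The state is a dict: "time": time; "q": joint angles; "joint_vel": joint speeds; "joint_torque": joint torques, N m; "tool_pos": TCP position; "tcp_rot": TCP orientation; "wrist_force": force on the tool from outside, world axes, zero at the start; "torque": the same for the moment, N m; "width": opening from 0.0 (shut) to 1.0 (fully open); "grip_force": force on a finger pad.
Only numpy, scipy, OpenCV 4.12 (cv2) and the standard library are available. Lean on these libraries where they do the work, as an engineer would, in place of code of your own. Each camera call takes 0.05 s, during which the arm holds its last target. There are 200 camera calls.

## Working session

There is one attempt and no reset: what is moved stays moved. The work goes in short steps, Python scripts to look and compute and a tool call to move; the robot and the scene stay as the last step left them, time stands still between calls to the robot, and variables do not carry over. Pictures are saved under pics/ and viewed, at most 10 in all, crops included, and the job is handed in when it is done.

Besides the shell and the picture viewer there is one more tool, called after "Request:" as a command line: name --pt "numbers of a row" for each row, then --argument value for the rest. drive_tool: Moves the arm, as the interface text tells. Its arguments: {"type":"object","properties":{"rows":{"type":"array"},"force":{"type":"number"}},"required":["rows"]}

```bash
mkdir -p pics; ls; python3 - <<'E'
from workcell import status, read_camera, workorder, masks_of
import cv2, numpy as np
print(status.read_state())
for n in ["scene","top"]:
    p=read_camera(n); cv2.imwrite(f"pics/{n}0.png",p["color"][:,:,::-1])
    print(n,p["intrinsics"],p["D"],p["world_from_camera"])
    for k in ["fixture","lid","bar_mid","tray","tester","block","chip1","chip2","chip3","chip4"]:
        print(k,[(round(m["score"],2),m["bbox"]) for m in masks_of(p,k)][:5])
E
```

```text
pics
{'time': 0.0, 'q': array([ 1.26108028e+00,  2.64769743e-01,  1.60536150e+00,  4.50461427e-06,
        1.27368301e+00, -3.68970966e-02]), 'joint_vel': array([ 0.00043452, -0.00088112,  0.00151569,  0.00015051, -0.00028862,
       -0.00040386]), 'joint_torque': array([ 8.73052322e-04, -5.15129113e+01, -3.67310750e+01,  8.08199928e-06,
        1.30066287e-02, -1.12577024e-05]), 'tool_pos': array([0.18165606, 0.64935054, 0.22995758]), 'tcp_rot': array([-0.42716435, -3.1120234 ,  0.00343581]), 'wrist_force': array([ 0.09123042,  0.86340887, -0.36131929]), 'torque': array([0.03203814, 0.02097947, 0.03136343]), 'grip_force': 0.0, 'width': 1.0039704952154611}
scene [[523.59318372   0.         332.91215581]
 [  0.         523.59318372 251.83260593]
 [  0.           0.           1.        ]] [-0.00899567  0.          0.          0.          0.        ] [[-0.69312753 -0.36502118  0.62155754  1.43024824]
 [ 0.72074631 -0.36286904  0.59063594  0.86041383]
 [ 0.00994936  0.85737133  0.51460219  0.88817965]
 [ 0.          0.          0.          1.        ]]
fixture [(0.73, [279.6, 253.7, 360.
[... 1281 characters left out ...]
010048]
 [ 0.          0.          0.          1.        ]]
fixture [(0.25, [226.4, 162.1, 313.9, 265.3])]
lid [(0.86, [226.6, 161.8, 316.6, 264.3]), (0.55, [226.2, 158.0, 314.1, 261.8])]
bar_mid []
tray []
tester [(0.6, [299.6, 158.6, 346.7, 238.1])]
block [(0.78, [384.1, 234.4, 425.1, 258.2]), (0.67, [393.7, 143.9, 466.6, 206.3]), (0.66, [435.2, 223.7, 471.3, 283.6])]
chip1 [(0.54, [270.9, 184.9, 291.9, 191.3]), (0.5, [251.7, 218.9, 262.5, 222.3])]
chip2 [(0.54, [270.9, 184.9, 291.9, 191.3]), (0.5, [251.7, 218.9, 262.5, 222.3])]
chip3 [(0.54, [270.9, 184.9, 291.9, 191.3]), (0.5, [251.7, 218.9, 262.5, 222.3])]
chip4 [(0.54, [270.9, 184.9, 291.9, 191.3]), (0.5, [251.7, 218.9, 262.5, 222.3])]
```

View pics/scene0.png

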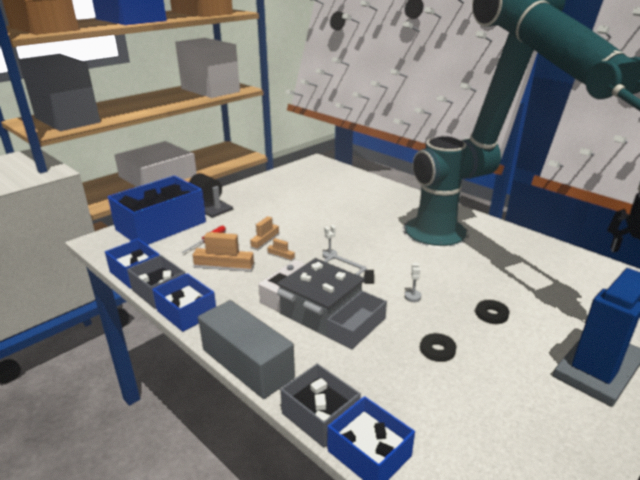

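View pics/top0.png

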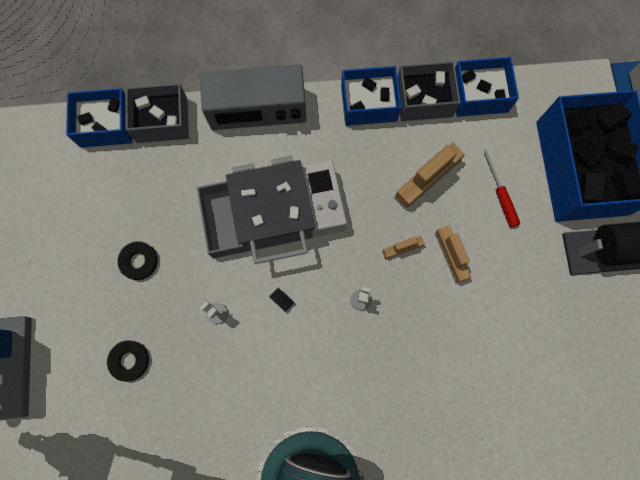

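The scene view shows the fixture at about (320,285), with the tray on its left side. In the top view the lid is at about (270,205) and the tray at (215,215). The blocks sit right of the fixture: large (430,175), middle about 58 px ≈ 130 mm at (455,253), and small (404,247). I'll fit models to the masks next.

```bash
cat > h.py <<'E'
from workcell import status, read_camera, workorder, masks_of
import cv2, numpy as np
from scipy.optimize import minimize
from scipy.spatial.transform import Rotation as R
def wfc(p):
    if "world_from_camera" in p: return np.array(p["world_from_camera"])
    return p["T"]
def wrist():
    s=status.read_state(); p=read_camera("wrist")
    T=np.eye(4); T[:3,:3]=R.from_rotvec(s["tcp_rot"]).as_matrix(); T[:3,3]=s["tool_pos"]
    p["T"]=T@np.array(p["mount"]); return p
F=np.diag([1.,-1,-1])
def proj(p,X):
    T=wfc(p); c=(np.atleast_2d(X)-T[:3,3])@T[:3,:3]@F
    return cv2.projectPoints(c,np.zeros(3),np.zeros(3),p["intrinsics"],np.array(p["D"]))[0][:,0]
def ray(p,uv,z):
    T=wfc(p); n=cv2.undistortPoints(np.array(uv,float).reshape(-1,1,2),p["intrinsics"],np.array(p["D"]))[:,0]
    d=np.c_[n,np.ones(len(n))]@F@T[:3,:3].T; o=T[:3,3]
    return o+d*((z-o[2])/d[:,2])[:,None]
def box(cx,cy,lx,ly,z0,z1):
    return np.array([[cx+a*lx/2,cy+b*ly/2,z] for a in(-1,1) for b in(-1,1) for z in(z0,z1)])
BLOCK=[box(0,0,.13,.03,0,.035),box(0,0,.07,.022,.035,.08)]
LID=[box(-.0015,0,.163,.172,.0905,.1025)]
def place(v,P):
    c,s=np.cos(v[2]),np.sin(v[2]); return P@np.array([[c,-s,0],[s,c,0],[0,0,1]]).T+[v[0],v[1],0]
K=4
def sil(p,v,parts):
    m=np.zeros((480*K,640*K),np.uint8)
    for P in parts:
        h=cv2.convexHull(((proj(p,place(v,P))+.5)*K).astype(np.float32)).astype(np.int32); cv2.fillConvexPoly(m,h,1)
    return m>0
def fit(views,parts,v0):
    ms=[(p,cv2.resize(m.astype(np.uint8),None,fx=K,fy=K,interpolation=0)>0) for p,m in views]
    def cost(v):
        r=0
        for p,m in ms:
            s=sil(p,v,parts); r+=1-(s&m).sum()/max(1,(s|m).sum())
        return r/len(ms)
    r=minimize(cost,v0,method="Nelder-Mead",options=dict(initial_simplex=np.array(v0)+np.array([[0,0,0],[.01,0,0],[0,.01,0],[0,0,.15]]),xatol=1e-4,fatol=1e-4))
    return r.x,r.fun
E
python3 - <<'E'
from h import *
t=read_camera("top"); s=read_camera("scene")
def pick(p,n,uv):
    c=[m for m in masks_of(p,n) if m["bbox"][0]<uv[0]<m["bbox"][2] and m["bbox"][1]<uv[1]<m["bbox"][3]]
    return c[0]["mask"] if c else None
for nm,parts,uv,us,h in [("block",BLOCK,(455,253),(265,233),.03),("lid",LID,(270,205),(320,282),.1)]:
    a=pick(t,nm,uv); b=pick(s,nm,us)
    g=ray(t,uv,h)[0]
    for y0 in ([.5,-.5] if nm=="block" else [0.1]):
        for vs in ([(t,a)],[(t,a),(s,b)]):
            print(nm,y0,fit(vs,parts,[g[0],g[1],y0]))
for k,uv in dict(tl=(228,171),tr=(308,161),br=(313,231),bl=(237,242)).items(): print(k,ray(t,[uv],.1025)[0])
for uv in [(248,193),(284,187),(258,220),(294,212)]: print("chip",ray(t,[uv],.11)[0])
for uv in [(254,260),(306,250)]: print("bar",ray(t,[uv],.1)[0])
E
```

```text
block 0.5 (array([ 0.46926064, -0.37290996,  0.26156499]), np.float64(0.06139791799447636))
block 0.5 (array([ 0.46893355, -0.37356808,  0.26253986]), np.float64(0.08266792422757574))
block -0.5 (array([ 0.4690756 , -0.37289812,  0.25053166]), np.float64(0.05898622413701404))
block -0.5 (array([ 0.46914517, -0.37327284,  0.26678538]), np.float64(0.08316776218731148))
lid 0.1 (array([0.60949628, 0.03576228, 0.12769693]), np.float64(0.14976090421678012))
lid 0.1 (array([0.60882157, 0.03516407, 0.11838524]), np.float64(0.16890464183746934))
tl [0.68490896 0.12283439 0.1025    ]
tr [ 0.69283074 -0.05752511  0.1025    ]
br [ 0.53034421 -0.0550846   0.1025    ]
bl [0.52021723 0.11131985 0.1025    ]
chip [0.62686425 0.08027424 0.11      ]
chip [6.33743425e-01 2.97316439e-04 1.10000000e-01]
chip [0.56347548 0.06210207 0.11      ]
chip [ 0.5746566  -0.01731685  0.11      ]
bar [0.4777963  0.07718852 0.1       ]
bar [ 0.49002259 -0.03642936  0.1       ]
```

Request:
drive_tool --pt "0 0 0 -0.025 -0.025 -0.0085 1" --pt "0 0 0 -0.025 -0.025 -0.0085 1" --pt "0 0 0 -0.025 -0.025 -0.0085 1" --pt "0 0 0 -0.025 -0.025 -0.0085 1" --pt "0 0 0 -0.025 -0.025 -0.0085 1" --pt "0 0 0 -0.025 -0.025 -0.0085 1" --pt "0 0 0 -0.025 -0.025 -0.0085 1" --pt "0 0 0 -0.025 -0.025 -0.0085 1"

```text
time: 2.07
tool_pos: [0.3211, 0.402, 0.2999]
tcp_rot: [0.427, 3.112, 0.001]
wrist_force: [0.2, -0.2, -0.4]
width: 1.003
grip_force: 0.0
```

Request:
drive_tool --pt "0 0 0 -0.025 -0.025 -0.0085 1" --pt "0 0 0 -0.025 -0.025 -0.0085 1" --pt "0 0 0 -0.025 -0.025 -0.0085 1" --pt "0 0 0 -0.025 -0.025 -0.0085 1" --pt "0 0 0 -0.025 -0.025 -0.0085 1" --pt "0 0 0 -0.025 -0.025 -0.0085 1" --pt "0 0 0 -0.025 -0.025 -0.0085 1" --pt "0 0 0 -0.025 -0.025 -0.0085 1"

```text
time: 2.73
tool_pos: [0.4598, 0.1554, 0.3681]
tcp_rot: [0.427, 3.112, 0.001]
wrist_force: [0.7, -0.3, 0.7]
width: 1.0
grip_force: 0.0
```

Request:
drive_tool --pt "0 0 7 -0.02 -0.025 -0.008 1" --pt "0 0 7 -0.02 -0.025 -0.008 1" --pt "0 0 7 -0.02 -0.025 -0.008 1" --pt "0 0 7 -0.01 -0.01 -0.008 1" --pt "0 0 7 0 0 0 1" --pt "0 0 7 0 0 0 1" --pt "0 0 7 0 0 0 1" --pt "0 0 7 0 0 0 1"

```text
time: 3.4
tool_pos: [0.4878, 0.0509, 0.3995]
tcp_rot: [1.847, 2.541, 0.0]
wrist_force: [-0.3, 0.4, -0.3]
width: 1.002
grip_force: 0.0
```

Request:
drive_tool --pt "0 0 7 0 0 0 1" --pt "0 0 7 0 0 0 1" --pt "0 0 7 0 0 0 1" --pt "0 0 7 0 0 0 1" --pt "0 0 7 0 0 0 1" --pt "0 0 7 0 0 0 1" --pt "0 0 7 0 0 0 1" --pt "0 0 7 0 0 0 1"

```text
time: 4.07
tool_pos: [0.4877, 0.0512, 0.3994]
tcp_rot: [2.823, 1.378, 0.0]
wrist_force: [-0.5, -0.7, -0.2]
width: 0.999
grip_force: 0.0
```

Request:
drive_tool --pt "0 0 7 0 0 0 1" --pt "0 0 7 0 0 0 1" --pt "0 0 7 0 0 0 1" --pt "0 0 7 0 0 0 1" --pt "0 0 7 0 0 0 1" --pt "0 0 0 0 0 0 1" --pt "0 0 0 0 0 0 1"

```text
time: 4.65
tool_pos: [0.4877, 0.0512, 0.3994]
tcp_rot: [3.105, 0.48, 0.0]
wrist_force: [-0.5, -1.0, -0.5]
width: 0.999
grip_force: 0.0
```

```bash
python3 - <<'E'
from h import *
p=wrist(); s=status.read_state(); print(s["time"],s["tool_pos"],s["q"].round(2)); T=R.from_rotvec(s["tcp_rot"]).as_matrix(); print(T.round(3)); print(np.round(p["mount"],3),p["intrinsics"][0])
im=p["color"][:,:,::-1].copy()
q=proj(p,place([.607,.033,.07],np.vstack([LID[0][1::2],[[-.128,-.055,.0965],[-.128,.055,.0965]]])))
for a in q: cv2.circle(im,tuple(int(x) for x in a),3,(0,0,255),-1)
cv2.imwrite("pics/w1.png",im); np.save("w1.npy",p,allow_pickle=True)
for k in ["lid","chip1","bar_mid"]: print(k,[(round(m["score"],2),m["bbox"]) for m in masks_of(p,k)])
E
```

```text
4.7 [0.48769995 0.05119051 0.39936052] [ 0.05 -0.15  1.74 -0.    1.55  1.32]
[[ 0.953  0.302  0.   ]
 [ 0.302 -0.953 -0.   ]
 [ 0.     0.    -1.   ]]
[[ 0.     0.962  0.274  0.071]
 [ 1.    -0.     0.     0.   ]
 [ 0.     0.274 -0.962 -0.143]
 [ 0.     0.     0.     1.   ]] [404.77131861   0.         324.41202695]
lid [(0.83, [281.2, 0.0, 473.5, 214.6])]
chip1 [(0.79, [396.0, 58.6, 427.7, 77.9]), (0.7, [322.0, 34.1, 353.9, 56.7]), (0.69, [277.6, 0.1, 468.6, 211.7]), (0.64, [394.7, 117.2, 422.3, 147.8])]
bar_mid [(0.63, [277.1, 0.0, 473.6, 216.2])]
```

View pics/w1.png

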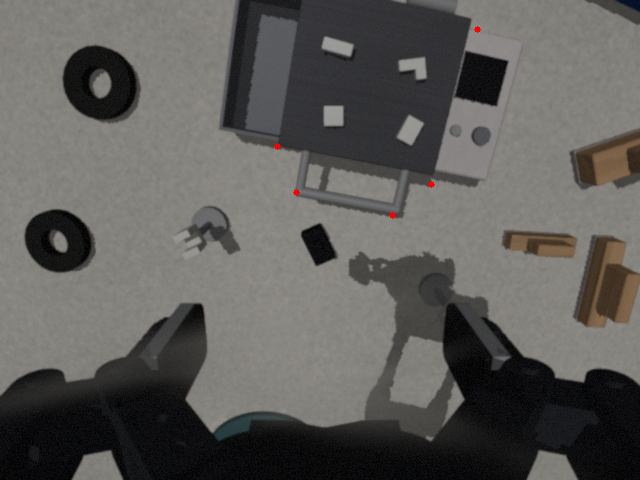

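The wrist view shows the lid corners at (279,146), (435,176), and (471,17), the bar from about (300,190) to (396,208), and four chips. The middle block is at (608,282).

```bash
python3 - <<'E'
from h import *
from scipy.optimize import least_squares
p=np.load("w1.npy",allow_pickle=True).item()
M=np.array([[-.083,.086,.1025],[-.083,-.086,.1025],[.08,-.086,.1025],[-.128,.055,.0965],[-.128,-.055,.0965]])
U=np.array([[279,146],[435,176],[471,17],[300,190],[396,208]])
r=least_squares(lambda v:(proj(p,place(v,M))-U).ravel(),[.607,.033,.07]); v=r.x; print(v,np.degrees(v[2]),r.fun.round(1))
c,s=np.cos(v[2]),np.sin(v[2])
for uv in [(337,47),(414,68),(334,116),(410,130)]:
    w=ray(p,[uv],.11)[0]; d=w[:2]-v[:2]; print("chip",w.round(3),(c*d[0]+s*d[1]).round(3),(-s*d[0]+c*d[1]).round(3))
print("bar mid",place(v,np.array([[-.128,0,.0965]])),"post_a",ray(p,[(435,288)],.09),"post_b",ray(p,[(210,220)],.02))
bs=[m for m in masks_of(read_camera("top"),"block")]
C=np.array([[ .065,.015,.035],[-.065,.015,.035],[-.065,.015,0],[-.065,-.015,.035]])
print(proj(p,place([.469,-.373,.26],C)), proj(p,place([.469,-.373,.26],BLOCK[1][1::2])))
E
```

```text
[0.61223358 0.03779258 0.1266406 ] 7.255971882921058 [-1.1 -0.3 -0.7 -1.   1.2 -0.3 -0.   1.1  0.6  0.6]
chip [0.63  0.083 0.11 ] 0.024 0.042
chip [0.636 0.003 0.11 ] 0.019 -0.038
chip [0.566 0.065 0.11 ] -0.042 0.033
chip [ 0.577 -0.014  0.11 ] -0.042 -0.047
bar mid [[0.48525863 0.02162587 0.0965    ]] post_a [[ 0.41366343 -0.11327879  0.09      ]] post_b [[0.39206555 0.18033583 0.02      ]]
[[608.0980417  243.26045076]
 [586.58569652 329.06840129]
 [573.04812048 318.12478658]
 [605.39587035 329.39922519]] [[629.23545431 325.26986342]
 [614.48538771 325.03275569]
 [643.08741744 276.34047111]
 [627.94076491 275.80720615]]
```

Request:
drive_tool --pt "0 0 0 -0.018 0.033 0.01 1" --pt "0 0 0 -0.018 0.033 0.01 1" --pt "0 0 0 -0.018 0.033 0.01 1" --pt "0 0 0 -0.018 0.033 0.01 1" --pt "0 0 0 -0.018 0.033 0.01 1" --pt "0 0 0 -0.018 0.033 0.01 1" --pt "0 0 0 -0.018 0.033 0.01 1" --pt "0 0 0 -0.018 0.033 0.01 1"

```text
time: 5.62
tool_pos: [0.4284, -0.2455, 0.3191]
tcp_rot: [3.105, 0.475, 0.001]
wrist_force: [0.6, -0.4, -1.0]
width: 0.997
grip_force: 0.0
```

Request:
drive_tool --pt "0 0 0 -0.018 0.033 0.01 1" --pt "0 0 0 -0.018 0.033 0.01 1" --pt "0 0 0 -0.018 0.033 0.01 1" --pt "0 0 0 -0.018 0.033 0.01 1" --pt "0 0 0 0 0 0 1"

```text
time: 6.03
tool_pos: [0.3972, -0.3961, 0.2763]
tcp_rot: [-3.106, -0.468, 0.006]
wrist_force: [-0.1, 1.0, -0.1]
width: 1.0
grip_force: 0.0
```

```bash
python3 - <<'E'
from h import *
p=wrist(); s=status.read_state(); print(s["time"],s["tool_pos"],s["q"].round(2))
ms=masks_of(p,"block"); print([(round(m["score"],2),m["bbox"]) for m in ms])
g=proj(p,[[.469,-.373,.04]])[0]; print(g)
im=p["color"][:,:,::-1].copy()
for m in ms[:4]:
    b=m["bbox"]
    if b[0]<g[0]<b[2] and b[1]<g[1]<b[3]:
        v,f=fit([(p,m["mask"])],BLOCK,[.469,-.373,.26]); print(v,np.degrees(v[2]),f)
        for P in BLOCK:
            for a in proj(p,place(v,P)): cv2.circle(im,tuple(int(x) for x in a),2,(0,0,255),-1)
cv2.imwrite("pics/w2.png",im)
E
```

```text
6.0833 [ 0.39812689 -0.39353347  0.27719239] [-0.82  0.02  1.79 -0.    1.33  0.45]
[(0.9, [164.3, 32.2, 268.6, 67.8]), (0.63, [303.2, 36.9, 344.5, 185.1])]
[323.12992716 117.7407701 ]
[ 0.4710066  -0.37056694  0.26723094] 15.311204904424375 0.04040583611636672
```

View pics/w2.png

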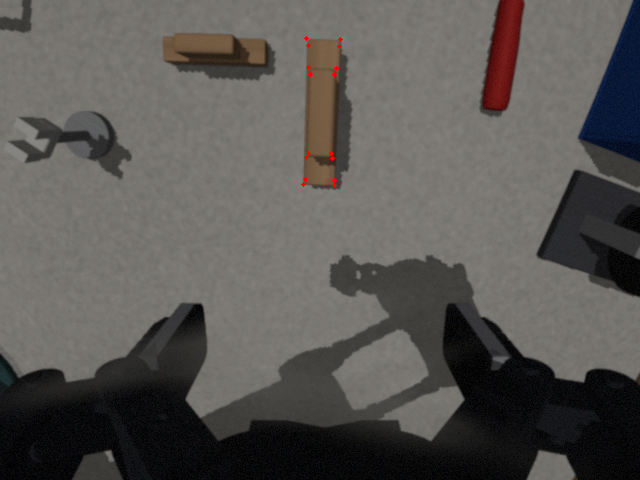

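Request:
drive_tool --pt "0 0 1.8 0.038 0 0 0.6" --pt "0 0 0 0.0385 0 0 0.6" --pt "0 0 0 0 0 0.035 0.6" --pt "0 0 0 0 0 0.035 0.6" --pt "0 0 0 0 0 0.035 0.6" --pt "0 0 0 0 0 0.035 0.6" --pt "0 0 0 0 0 0.03 0.6" --pt "0 0 0 0 0 0.03 0.6"

```text
time: 6.8
tool_pos: [0.4739, -0.3677, 0.0785]
tcp_rot: [3.112, 0.429, 0.001]
wrist_force: [-0.4, -0.4, 0.8]
width: 0.599
grip_force: 0.0
```

Request:
drive_tool --pt "0 0 0 0 0 0.02 0.6" --pt "0 0 0 0 0 0.01 0.6" --pt "0 0 0 0 0 0 0.6" --pt "0 0 0 0 0 0 0" --pt "0 0 0 0 0 0 0" --pt "0 0 0 0 0 0 0" --pt "0 0 0 0 0 0 0" --force 70

```text
time: 7.38
tool_pos: [0.475, -0.3706, 0.0519]
tcp_rot: [3.11, 0.425, 0.005]
wrist_force: [0.2, 1.1, 4.5]
width: 0.247
grip_force: 69.2
```

Request:
drive_tool --pt "0 0 0 0 0 0 0" --pt "0 0 0 0 0 0 0"

```text
time: 7.55
tool_pos: [0.475, -0.3706, 0.0519]
tcp_rot: [3.11, 0.425, 0.005]
wrist_force: [1.5, 2.0, 6.0]
width: 0.245
grip_force: 69.5
```

Request:
drive_tool --pt "0 0 0 0 0 -0.02 0" --pt "0 0 0 0 0 -0.035 0" --pt "0 0 0 0 0 -0.035 0" --pt "0 0 0 0 0 -0.035 0" --pt "0 0 0 0 0 -0.035 0" --pt "0 0 0 0.0112 -0.0135 0 0" --pt "0 0 0 0.0224 -0.027 0 0" --pt "0 0 0 0.0224 -0.027 0 0"

```text
time: 8.22
tool_pos: [0.509, -0.2899, 0.2106]
tcp_rot: [3.112, 0.42, 0.002]
wrist_force: [0.5, 0.7, -2.8]
width: 0.243
grip_force: 69.0
```

Request:
drive_tool --pt "0 0 0 0.0224 -0.027 0 0" --pt "0 0 0 0.0224 -0.027 0 0" --pt "0 0 0 0.0224 -0.027 0 0" --pt "0 0 0 0.0224 -0.027 0 0" --pt "0 0 0 0.0224 -0.027 0 0" --pt "0 0 0 0.0224 -0.027 0 0" --pt "0 0 0 0.0224 -0.027 0 0" --pt "0 0 0 0.0112 -0.0135 0 0"

```text
time: 8.88
tool_pos: [0.6172, -0.0457, 0.209]
tcp_rot: [-3.111, -0.428, -0.001]
wrist_force: [0.3, -0.0, -2.6]
width: 0.245
grip_force: 69.2
```

Request:
drive_tool --pt "0 0 4.1 0 0 0 0" --pt "0 0 4.2 0 0 0 0" --pt "0 0 0 0 0 0 0" --pt "0 0 0 0 0 0 0"

```text
time: 9.22
tool_pos: [0.6161, -0.0493, 0.2089]
tcp_rot: [3.135, 0.202, -0.001]
wrist_force: [-0.2, -0.3, -1.5]
width: 0.244
grip_force: 69.2
```

```bash
python3 - <<'E'
from h import *
p=wrist(); s=status.read_state(); print(s["time"],s["tool_pos"],s["tcp_rot"],s["wrist_force"])
cv2.imwrite("pics/w3.png",p["color"][:,:,::-1])
E
```

```text
9.2667 [ 0.61610401 -0.04954561  0.20901942] [ 3.13506714e+00  2.01775577e-01 -9.52315841e-04] [-0.37504975 -0.82825895 -2.45839594]
```

View pics/w3.png

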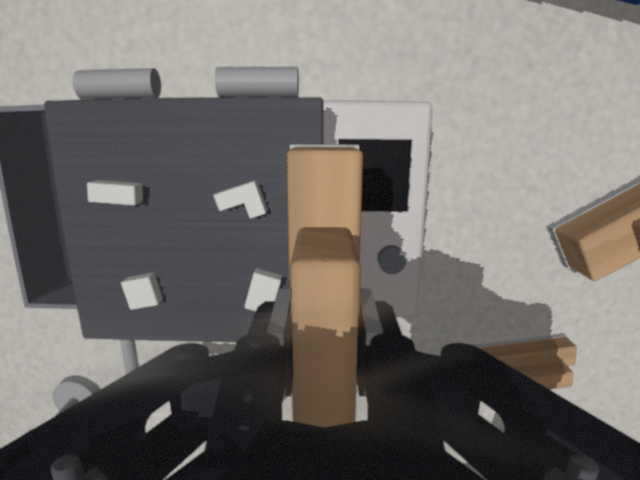

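The wrist view shows the block held square to the lid, with its right half over the lid's right edge at about (325,280). All four chips lie to its left.

Request:
drive_tool --pt "0 0 0 0 0 0.02 0" --pt "0 0 0 0 0 0.02 0" --pt "0 0 0 0 0 0.01 0" --pt "0 0 0 0 0 0.002 0" --pt "0 0 0 0 0 0 0"

```text
time: 9.68
tool_pos: [0.6158, -0.0496, 0.1565]
tcp_rot: [-3.135, -0.199, 0.003]
wrist_force: [-0.4, -0.3, -1.5]
width: 0.243
grip_force: 69.3
```

Request:
drive_tool --pt "0 0 0 0 0 0.002 0" --pt "0 0 0 0 0 0 0"

```text
time: 9.85
tool_pos: [0.6172, -0.0495, 0.1562]
tcp_rot: [3.135, 0.199, 0.003]
wrist_force: [-0.2, -0.1, -2.9]
width: 0.246
grip_force: 69.3
```

Request:
drive_tool --pt "0 0 0 0 0 0.002 0" --pt "0 0 0 0 0 0 0"

```text
time: 10.02
tool_pos: [0.6173, -0.0495, 0.1542]
tcp_rot: [3.135, 0.199, 0.003]
wrist_force: [1.3, -0.7, -1.8]
width: 0.245
grip_force: 69.5
```

Request:
drive_tool --pt "0 0 0 0 -0.006 0 0" --pt "0 0 0 0 -0.012 0 0" --pt "0 0 0 0 -0.012 0 0" --pt "0 0 0 0 -0.012 0 0" --pt "0 0 0 0 -0.012 0 0" --pt "0 0 0 0 -0.012 0 0" --pt "0 0 0 0 -0.012 0 0" --pt "0 0 0 0 -0.012 0 0"

```text
time: 10.68
tool_pos: [0.6056, 0.041, 0.1542]
tcp_rot: [3.134, 0.2, 0.003]
wrist_force: [0.8, -4.5, 4.0]
width: 0.243
grip_force: 70.3
```

Request:
drive_tool --pt "0 0 0 0 -0.012 0 0" --pt "0 0 0 0 -0.012 0 0" --pt "0 0 0 0 -0.012 0 0" --pt "0 0 0 0 -0.012 0 0" --pt "0 0 0 0 -0.012 0 0" --pt "0 0 0 0 -0.012 0 0" --pt "0 0 0 0 -0.012 0 0" --pt "0 0 0 0 -0.012 0 0"

```text
time: 11.35
tool_pos: [0.5932, 0.136, 0.1541]
tcp_rot: [3.134, 0.2, 0.002]
wrist_force: [1.5, -4.5, 6.0]
width: 0.245
grip_force: 70.3
```

Request:
drive_tool --pt "0 0 0 0 -0.008 0 0" --pt "0 0 0 0 0 0 0"

```text
time: 11.52
tool_pos: [0.5898, 0.1458, 0.1517]
tcp_rot: [-3.133, -0.201, 0.006]
wrist_force: [-0.9, 0.1, -2.5]
width: 0.245
grip_force: 69.2
```

```bash
python3 - <<'E'
from h import *
p=wrist(); s=status.read_state(); print(s["time"],s["tool_pos"],s["tcp_rot"],s["wrist_force"])
t=read_camera("top"); q=read_camera("scene")
a=cv2.resize(p["color"],(400,300)); b=cv2.resize(t["color"][120:300,160:400],(400,300),interpolation=2); c=cv2.resize(q["color"][220:370,230:430],(400,300),interpolation=2)
cv2.imwrite("pics/w4.png",np.vstack([np.hstack([a,b]),np.hstack([c,c*0])])[:,:,::-1])
E
```

```text
11.5667 [0.58985387 0.14467749 0.15144876] [-3.13424074 -0.20157606  0.00658809] [-1.08082939  0.29261893 -2.94437571]
```

View pics/w4.png

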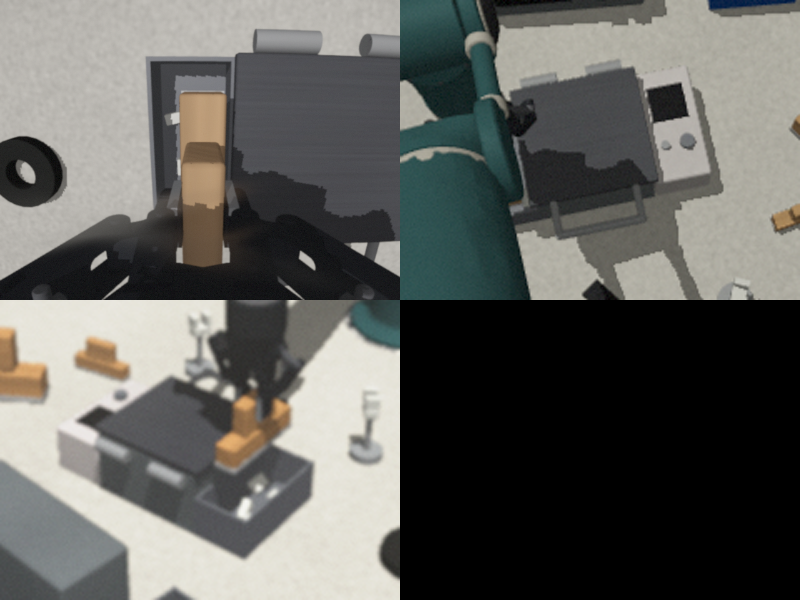

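The lid is clear (wrist and top views), and the scene view shows chips in the tray at about (255,490). I'll lift, return the block and count the chips afterwards.

Request:
drive_tool --pt "0 0 0 0 0 -0.02 0" --pt "0 0 0 0 0 -0.03 0" --pt "0 0 0 0 0 -0.02 0" --pt "0 0 0 -0.0065 0.0177 0 0" --pt "0 0 0 -0.0129 0.0355 0 0" --pt "0 0 0 -0.0129 0.0355 0 0" --pt "0 0 0 -0.0129 0.0355 0 0" --pt "0 0 0 -0.0129 0.0355 0 0"

```text
time: 12.33
tool_pos: [0.5532, -0.0242, 0.2225]
tcp_rot: [-3.135, -0.199, 0.002]
wrist_force: [0.4, -0.6, -3.3]
width: 0.245
grip_force: 69.4
```

Request:
drive_tool --pt "0 0 0 -0.0129 0.0355 0 0" --pt "0 0 0 -0.0129 0.0355 0 0" --pt "0 0 0 -0.0129 0.0355 0 0" --pt "0 0 0 -0.0129 0.0355 0 0" --pt "0 0 0 -0.0129 0.0355 0 0" --pt "0 0 0 -0.0129 0.0355 0 0" --pt "0 0 0 -0.0129 0.0355 0 0" --pt "0 0 0 -0.0129 0.0355 0 0"

```text
time: 13.0
tool_pos: [0.4865, -0.3191, 0.2224]
tcp_rot: [-3.134, -0.197, 0.001]
wrist_force: [1.7, 0.2, -3.4]
width: 0.242
grip_force: 69.4
```

Request:
drive_tool --pt "0 0 0 -0.0129 0.0355 0 0" --pt "0 0 0 -0.0065 0.0177 0 0" --pt "0 0 -4.1 0 0 0 0" --pt "0 0 -4.1 0 0 0 0" --pt "0 0 0 0 0 0 0" --pt "0 0 0 0 0 0 0"

```text
time: 13.5
tool_pos: [0.4748, -0.3726, 0.2224]
tcp_rot: [-3.112, -0.418, 0.002]
wrist_force: [-0.3, 0.8, -2.9]
width: 0.246
grip_force: 69.5
```

```bash
python3 - <<'E'
from h import *
t=read_camera("top"); q=read_camera("scene"); s=status.read_state(); print(s["time"],s["tool_pos"],s["tcp_rot"],s["wrist_force"])
b=cv2.resize(t["color"][120:300,160:400],(400,300),interpolation=2); c=cv2.resize(q["color"][220:370,230:430],(400,300),interpolation=2)
cv2.imwrite("pics/w5.png",np.hstack([b,c])[:,:,::-1])
for p in (t,q): print([(round(m["score"],2),m["bbox"]) for m in masks_of(p,"chip1")])
E
```

```text
13.6 [ 0.47527179 -0.37231967  0.22280232] [-3.11253513e+00 -4.20183781e-01  8.37984482e-04] [-0.17398272  0.2118623  -2.93441384]
[(0.62, [211.7, 213.4, 218.1, 216.8]), (0.53, [234.4, 232.6, 235.2, 242.0]), (0.5, [217.6, 234.8, 227.3, 242.2])]
[(0.44, [346.9, 316.8, 359.1, 328.8])]
```

View pics/w5.png

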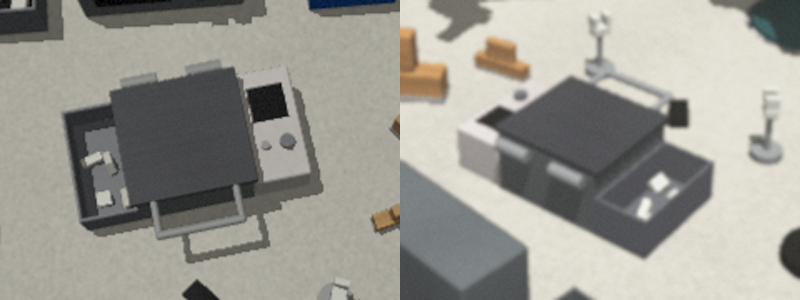

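The top view shows all four chips in the tray: (93,160), (108,160), (104,198), and (126,195) against the inner wall. The lid is bare. Next I set the block down.

Request:
drive_tool --pt "0 0 0 0 0 0.03 0" --pt "0 0 0 0 0 0.035 0" --pt "0 0 0 0 0 0.035 0" --pt "0 0 0 0 0 0.035 0" --pt "0 0 0 0 0 0.02 0" --pt "0 0 0 0 0 0.01 0" --pt "0 0 0 0 0 0.002 0" --pt "0 0 0 0 0 0.002 0"

```text
time: 14.37
tool_pos: [0.4762, -0.3729, 0.0548]
tcp_rot: [3.112, 0.423, 0.001]
wrist_force: [0.6, -0.4, -2.3]
width: 0.243
grip_force: 69.4
```

Request:
drive_tool --pt "0 0 0 0 0 0.002 0" --pt "0 0 0 0 0 0.002 0" --pt "0 0 0 0 0 0 0"

```text
time: 14.62
tool_pos: [0.4767, -0.3736, 0.0519]
tcp_rot: [3.111, 0.422, 0.003]
wrist_force: [1.1, 0.0, -2.9]
width: 0.243
grip_force: 69.4
```

Request:
drive_tool --pt "0 0 0 0 0 0.001 0" --pt "0 0 0 0 0 0.001 0" --pt "0 0 0 0 0 0 0" --pt "0 0 0 0 0 0 0"

```text
time: 14.95
tool_pos: [0.4767, -0.3736, 0.0519]
tcp_rot: [3.111, 0.422, 0.003]
wrist_force: [-4.0, 4.1, 10.6]
width: 0.248
grip_force: 71.2
```

Request:
drive_tool --pt "0 0 0 0 0 0 0.6" --pt "0 0 0 0 0 0 0.6" --pt "0 0 0 0 0 0 0.6" --pt "0 0 0 0 0 0 0.6" --pt "0 0 0 0 0 -0.01 0.6" --pt "0 0 0 0 0 -0.03 0.6" --pt "0 0 0 0 0 -0.04 0.6" --pt "0 0 0 0 0 -0.04 0.6"

```text
time: 15.62
tool_pos: [0.4745, -0.3718, 0.1686]
tcp_rot: [-3.11, -0.423, 0.004]
wrist_force: [0.8, -0.6, -0.4]
width: 0.602
grip_force: 0.0
```

Request:
drive_tool --pt "0 0 -6.8 0 0 -0.04 0.6" --pt "0 0 -6.8 0 0 -0.03 0.6" --pt "0 0 -6.8 0 0 -0.01 0.6" --pt "0 0 -6.8 0 0 0 0.6" --pt "0 0 -6.8 0 0 0 0.6" --pt "0 0 -6.8 0 0 0 0.6" --pt "0 0 -6.8 0 0 0 0.6" --pt "0 0 -6.8 0 0 0 0.6"

```text
time: 16.28
tool_pos: [0.4755, -0.3726, 0.249]
tcp_rot: [2.57, 1.806, 0.0]
wrist_force: [-0.3, 0.2, 0.2]
width: 0.599
grip_force: 0.0
```

Request:
drive_tool --pt "0 0 -6.8 0 0 0 0.5" --pt "0 0 -6.8 0 0 0 0.5" --pt "0 0 -6.8 0 0 0 0.5" --pt "0 0 -7 0 0 0 0.5" --pt "0 0 0 0 0 0 0.5"

```text
time: 16.7
tool_pos: [0.4755, -0.3726, 0.2488]
tcp_rot: [2.072, 2.361, -0.0]
wrist_force: [0.5, -0.8, -0.2]
width: 0.506
grip_force: 0.0
```

```bash
python3 - <<'E'
from h import *
t=read_camera("scene"); s=status.read_state(); print(s["time"],s["tool_pos"],s["tcp_rot"],s["q"].round(2))
M=R.from_rotvec(s["tcp_rot"]).as_matrix(); print(np.degrees(np.arctan2(M[1,0],M[0,0])))
d=np.array([.48526,.0216,.25])-s["tool_pos"]; print(d,M.T@d)
for m in masks_of(t,"block"):
    b=m["bbox"]; g=proj(t,[[.472,-.373,.04]])[0]
    if b[0]<g[0]<b[2] and b[1]<g[1]<b[3]: print(fit([(t,m["mask"])],BLOCK,[.471,-.373,.267]))
E
```

```text
16.75 [ 0.47554602 -0.37261085  0.24875304] [2.07881956e+00 2.35512222e+00 1.98201195e-05] [-0.71  0.12  1.74  0.    1.28 -0.83]
97.13159146675976
[0.00971398 0.39421085 0.00124696] [ 0.3899549   0.05857978 -0.00130421]
(array([ 0.46747528, -0.38108576,  0.29605653]), np.float64(0.07417444544815821))
```

Request:
drive_tool --pt "0 0 0 0.0355 0.0053 0 0.5" --pt "0 0 0 0.0355 0.0053 0 0.5" --pt "0 0 0 0.0355 0.0053 0 0.5" --pt "0 0 0 0.0355 0.0053 0 0.5" --pt "0 0 0 0.0355 0.0053 0 0.5" --pt "0 0 0 0.0355 0.0053 0 0.5" --pt "0 0 0 0.0355 0.0053 0 0.5" --pt "0 0 0 0.0355 0.0053 0 0.5"

```text
time: 17.47
tool_pos: [0.4814, -0.084, 0.2487]
tcp_rot: [2.08, 2.354, 0.001]
wrist_force: [1.0, -0.3, 0.6]
width: 0.507
grip_force: 0.0
```

Request:
drive_tool --pt "0 0 0 0.0355 0.0053 0 0.5" --pt "0 0 0 0.0355 0.0053 0 0.5" --pt "0 0 0 0.0355 0.0053 0 0.5" --pt "0 0 0 0 0 0 0.5" --pt "0 0 0 0 0 0 0.5"

```text
time: 17.88
tool_pos: [0.4839, 0.0238, 0.2486]
tcp_rot: [2.074, 2.359, 0.0]
wrist_force: [-0.6, -0.0, 0.0]
width: 0.5
grip_force: 0.0
```

```bash
python3 - <<'E'
from h import *
p=wrist(); s=status.read_state(); print(s["time"],s["tool_pos"],s["tcp_rot"])
v=[.6122,.0378,.1266]; im=p["color"][:,:,::-1].copy()
M=R.from_rotvec(s["tcp_rot"]).as_matrix(); d=np.array([.48526,.0216,.0965])-s["tool_pos"]; print(M.T@d)
for a in proj(p,place(v,np.array([[-.128,-.055,.0965],[-.128,0,.0965],[-.128,.055,.0965],[-.083,-.086,.1025],[-.083,.086,.1025]]))): cv2.circle(im,tuple(int(x) for x in a),3,(0,0,255),-1)
t=s["tool_pos"]; 
for z in (0,-.15): 
    a=proj(p,[[t[0],t[1],t[2]+z]])[0]; cv2.circle(im,tuple(int(x) for x in a),3,(0,255,0),-1)
cv2.imwrite("pics/w6.png",im)
E
```

```text
17.9333 [0.48391028 0.02259126 0.24851282] [ 2.07534622e+00  2.35775399e+00 -4.70516289e-04]
[-0.00106016  0.00119064  0.15201369]
```

View pics/w6.png

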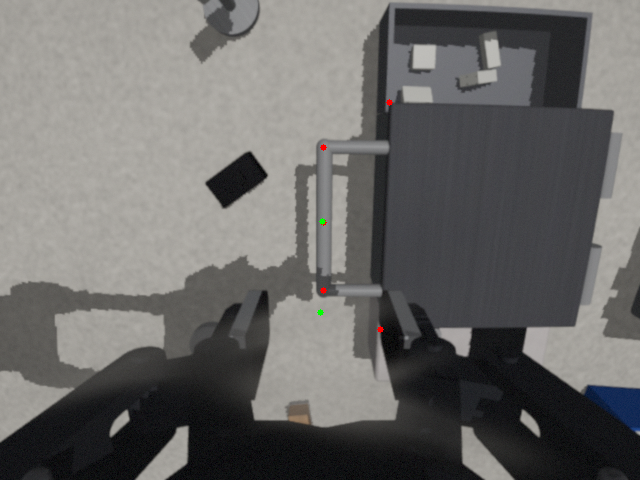

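The wrist view confirms the bar model: ends at (323,147) and (323,290), middle at (322,222) on the tool axis. All four chips are in the tray, at (424,56), (489,50), (478,80) and (417,95).

Request:
drive_tool --pt "0 0 0 0 0.001 0.02 0.35" --pt "0 0 0 0 0 0.03 0.35" --pt "0 0 0 0 0 0.03 0.35" --pt "0 0 0 0 0 0.03 0.35" --pt "0 0 0 0 0 0.025 0.35" --pt "0 0 0 0 0 0.02 0.35" --pt "0 0 0 0 0 0.016 0.35" --pt "0 0 0 0 0 0 0.35" --force 50

```text
time: 18.6
tool_pos: [0.4817, 0.0205, 0.0735]
tcp_rot: [-2.077, -2.35, 0.008]
wrist_force: [-1.2, 0.3, -0.3]
width: 0.349
grip_force: 0.0
```

Request:
drive_tool --pt "0 0 0 0 0 0 0" --pt "0 0 0 0 0 0 0" --pt "0 0 0 0 0 0 0" --pt "0 0 0 0 0 0 0" --pt "0 0 0 0 0 0 0" --force 50

```text
time: 19.02
tool_pos: [0.4836, 0.0209, 0.0779]
tcp_rot: [-2.076, -2.356, 0.005]
wrist_force: [-4.7, -3.3, -1.7]
width: 0.12
grip_force: 48.6
```

```bash
python3 - <<'E'
from h import *
s=status.read_state(); t=s["tool_pos"]; print(s["time"],t,s["tcp_rot"],s["wrist_force"],s["width"])
# arc rows in tool axes: ty = fixture +x, tz down; hinge at 208 mm, level offset 6mm
a0=np.arctan2(.006,.208); r=np.hypot(.208,.006)
f=lambda d:np.array([-r*np.cos(np.radians(d)+a0),r*np.sin(np.radians(d)+a0)])
for d in range(0,80,5): print(d,(f(d+5)-f(d)).round(4),(f(d)-f(0)).round(4))
E
```

```text
19.0167 [0.48364785 0.02089265 0.07786423] [-2.07640394 -2.35625921  0.00471612] [-4.68960099 -3.27964403 -1.70617151] 0.12018550033264484
0 [0.0013 0.0181] [0. 0.]
5 [0.0029 0.0179] [0.0013 0.0181]
10 [0.0044 0.0176] [0.0042 0.036 ]
15 [0.006  0.0171] [0.0086 0.0536]
20 [0.0074 0.0166] [0.0146 0.0708]
25 [0.0088 0.0159] [0.022  0.0873]
30 [0.0102 0.015 ] [0.0309 0.1032]
35 [0.0115 0.0141] [0.0411 0.1182]
40 [0.0126 0.013 ] [0.0525 0.1323]
45 [0.0137 0.0119] [0.0652 0.1453]
50 [0.0147 0.0106] [0.0789 0.1572]
55 [0.0156 0.0093] [0.0936 0.1678]
60 [0.0163 0.0079] [0.1092 0.1771]
65 [0.017  0.0065] [0.1255 0.185 ]
70 [0.0175 0.005 ] [0.1425 0.1915]
75 [0.0178 0.0034] [0.16   0.1965]
```

Request:
drive_tool --pt "0 0 0 0 0.0013 -0.0181 0" --pt "0 0 0 0 0.0029 -0.0179 0" --pt "0 0 0 0 0.0044 -0.0176 0" --pt "0 0 0 0 0.006 -0.0171 0" --pt "0 0 0 0 0.0074 -0.0166 0" --pt "0 0 0 0 0.0088 -0.0159 0" --pt "0 0 0 0 0.0102 -0.015 0" --pt "0 0 0 0 0.0115 -0.0141 0"

```text
time: 19.68
tool_pos: [0.534, 0.0271, 0.2117]
tcp_rot: [-2.075, -2.354, 0.01]
wrist_force: [-9.0, -4.3, 3.9]
width: 0.118
grip_force: 48.7
```

Request:
drive_tool --pt "0 0 0 0 0.0126 -0.013 0" --pt "0 0 0 0 0.0137 -0.0119 0" --pt "0 0 0 0 0.0147 -0.0106 0" --pt "0 0 0 0 0 0 0" --pt "0 0 0 0 0 0 0"

```text
time: 20.1
tool_pos: [0.5794, 0.0326, 0.2518]
tcp_rot: [2.074, 2.352, 0.004]
wrist_force: [-7.9, -3.3, 13.9]
width: 0.116
grip_force: 52.3
```

```bash
cat > ang.py <<'E'
from h import *
s=status.read_state(); t=s["tool_pos"]; M=R.from_rotvec(s["tcp_rot"]).as_matrix(); g=t-.019*M[:,2]
H=place([.6122,.0378,.1266],np.array([[.08,0,.0905]]))[0]; u=np.array([np.cos(.1266),np.sin(.1266),0])
d=g-H; x=-d@u; z=d[2]; print(s["time"],"ang",np.degrees(np.arctan2(z,x)-np.arctan2(.006,.208)),"r",np.hypot(x,z),"F",s["wrist_force"].round(1),s["width"],s["grip_force"],"q",s["q"].round(2))
E
python3 ang.py
```

```text
20.1 ang 56.18843233899171 r 0.21294068017382842 F [-7.9 -3.3 13.9] 0.11619461846877333 52.3067969083786 q [ 0.01  0.07  1.79 -0.    1.28 -0.11]
```

Request:
drive_tool --pt "0 0 0 0 0.0156 -0.0093 0" --pt "0 0 0 0 0.0163 -0.0079 0" --pt "0 0 0 0 0.017 -0.0065 0" --pt "0 0 0 0 0.0175 -0.005 0" --pt "0 0 0 0 0.01 -0.002 0" --pt "0 0 0 0 0 0 0" --pt "0 0 0 0 0 0 0"

```text
time: 20.68
tool_pos: [0.6563, 0.0421, 0.2809]
tcp_rot: [2.073, 2.351, 0.007]
wrist_force: [-0.7, -2.8, 7.4]
width: 0.119
grip_force: 52.5
```

```bash
python3 ang.py; python3 - <<'E'
from h import *
p=wrist(); q=read_camera("scene"); c=cv2.resize(q["color"][200:350,230:430],(400,300),interpolation=2)
cv2.imwrite("pics/w7.png",np.hstack([cv2.resize(p["color"],(400,300)),c])[:,:,::-1])
E
```

```text
20.6833 ang 78.6266778452606 r 0.21245767286444833 F [-0.7 -2.8  7.4] 0.11852853757533358 52.54491627216339 q [ 0.03  0.2   1.59 -0.    1.34 -0.1 ]
```

View pics/w7.png

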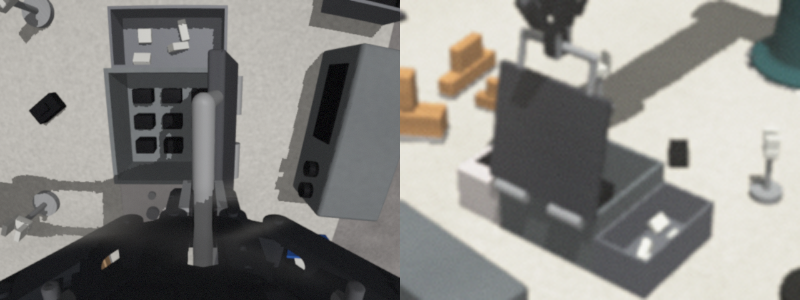

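At about 78.6° the lid is well past balance (both views), and the chips are still in the tray. Now I ease it back along the arc to about 53°.

Request:
drive_tool --pt "0 0 0 0 -0.0115 0.0023 0" --pt "0 0 0 0 -0.0113 0.003 0" --pt "0 0 0 0 -0.0112 0.0036 0" --pt "0 0 0 0 -0.0109 0.0042 0" --pt "0 0 0 0 -0.0107 0.0048 0" --pt "0 0 0 0 -0.0105 0.0053 0" --pt "0 0 0 0 -0.0101 0.006 0" --pt "0 0 0 0 -0.0097 0.0065 0"

```text
time: 21.45
tool_pos: [0.5699, 0.0317, 0.2434]
tcp_rot: [2.073, 2.352, 0.007]
wrist_force: [2.0, -1.5, 1.5]
width: 0.116
grip_force: 53.6
```

Request:
drive_tool --pt "0 0 0 0 0 0 0" --pt "0 0 0 0 0 0 0" --pt "0 0 0 0 0 0 0"

```text
time: 21.7
tool_pos: [0.5682, 0.0316, 0.2426]
tcp_rot: [2.076, 2.355, -0.0]
wrist_force: [-5.3, -3.4, 6.6]
width: 0.116
grip_force: 53.7
```

```bash
python3 ang.py; python3 - <<'E'
from h import *
# lid angle from the wrist/scene mask: compare silhouettes of a hinged lid
q=read_camera("scene"); m=masks_of(q,"lid"); print([(round(k["score"],2),k["bbox"]) for k in m])
p=wrist(); v=[.6122,.0378,.1266]; im=q["color"][:,:,::-1].copy(); iw=p["color"][:,:,::-1].copy()
def lid(d):
    a=np.radians(d); c=np.array([[-.163,y,z] for y in(-.086,.086) for z in(0,.012)]+[[0,y,z] for y in(-.086,.086) for z in(0,.012)]+[[-.208,-.055,.006],[-.208,.055,.006]])
    x=c[:,0]*np.cos(a)-(-c[:,2])*np.sin(a); z=-c[:,0]*np.sin(a)+c[:,2]*np.cos(a)
    return place(v,np.c_[.08+x,c[:,1],.0905+z])
for d,col in ((45,(255,0,0)),(52.5,(0,0,255)),(60,(0,255,0))):
    for i,X in ((im,q),(iw,p)):
        P=proj(X,lid(d)); e=[tuple(int(round(t)) for t in k) for k in P]
        for a,b in ((0,2),(1,3),(8,9)): cv2.line(i,e[a],e[b],col,1)
c=cv2.resize(im[200:350,230:430],(533,400),interpolation=2)
cv2.imwrite("pics/w8.png",np.hstack([cv2.resize(iw[:,150:],(260,400)),c]))
E
```

```text
21.7 ang 52.32978958925677 r 0.21159749155296914 F [-5.3 -3.4  6.6] 0.11596719149025148 53.66072058677673 q [ 0.01  0.06  1.82 -0.    1.26 -0.11]
[(0.91, [275.9, 214.1, 350.3, 306.7])]
```

View pics/w8.png

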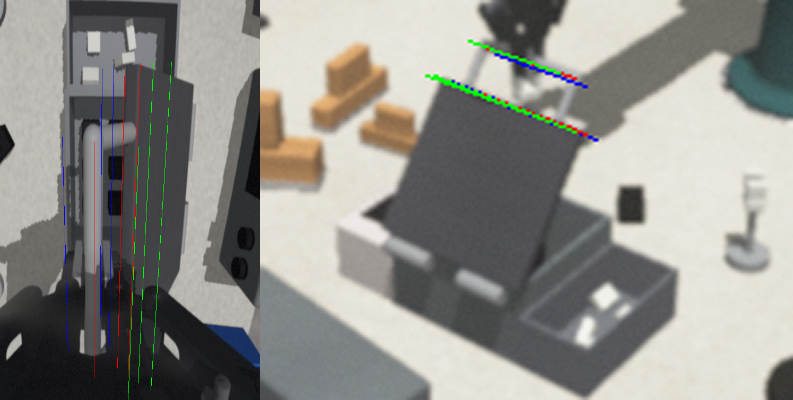

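The 52.5° overlay (red) matches both the bar and the lid's front edge in the wrist view, at x≈94 and x≈125. The arm estimate is 52.3°. The chips are in the tray and the block is standing, so I'm handing it in.

```bash
python3 -c "
from workcell import workorder
print(workorder.finish_job())"
```

```text
the job is handed in; nothing more can be done
None
```

The job is handed in at about 22 s: all four chips went into the tray off the scraper block, the block stands upright on the bench again, and the lid was raised to about 79° and is now held by its bar at about 52°.

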